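# Clip the pipette into its sloping stand and lock it

### The job

Put the single-channel pipette away: lay it in the sloping stand with its tip downhill and its handle centred on the two spring clips, press it square to the slope until it snaps fully home in both, and stop pushing there rather than bearing down on it. Only then slide the keeper bar by its knob all the way across over the plunger, so that the pipette is locked in, and let go. Leave the eight-channel pipette and the other glassware and boxes where they stand.

Things in the scene. Friction and masses are not known exactly. Their poses are not given: they have to be found in the camera images.
- pipette: The single-channel pipette: loose, white and grey, 196 mm long, about 0.13 kg. Origin on its axis at mid-handle, the place to grip. x along it towards the push button, -x to the tip, z to the finger hook. Handle: a plain cylinder, diameter 28 mm, x = -58 to 62 mm. Starts lying level, hook up, in a rest.
- pipette_tip (a point): Nozzle end of the single-channel pipette, on its axis, 98 mm from its origin. The nozzle tapers from x = -58 to -98 mm; an ejector bar 6 mm wide lies below it (on -z), reaching 13 mm from the axis.
- pipette_button (a point): End of the push button of the single-channel pipette, on its axis at x = 98 mm. Button 22 mm in diameter, x = 88 to 98; plunger rod 12 mm thick, x = 70 to 88; collar 30 mm in diameter, x = 62 to 70, with the finger hook (8 x 14 mm) up to z = 28 mm.
- rest_a: The fixed white rest holding the single-channel pipette at the start: base 130 x 70 x 8 mm, two notched uprights 12 mm thick and 40 mm wide at x = +-42 mm (72 mm clear between). The pipette's axis lies along its x, 50 mm above the bench. Origin under the middle of the base.
- rest_b: An identical fixed rest that holds the eight-channel pipette. Which rest is left and which right changes.
- cradle: Sloping cradle of the stand (fixed). Its frame is where the pipette's frame must finally be: origin on the seated pipette's axis at mid-handle, 100 mm above the bench; x uphill, away from the robot, 34 degrees above level; y level; z square out of the slope. Two spring clips at x = -42 and 42 mm, 72 mm clear between. No stop along x. Base plate 50 mm below the axis.
- clip_low (a point): Centre of the lower clip on the seated axis (x = -42 mm). Each clip: a V seat below and two steel jaws whose inward lips, 21 mm apart, stand at z = 9.5 mm, flaring outward above to y = +-27, z = 21 mm. 12 mm long in x.
- clip_high (a point): The same for the upper clip (x = 42 mm). The handle goes in along the cradle's -z: it meets the lips at z = 20 mm above its seated place, needs a push that peaks at 12 to 22 N (both clips together) near z = 17 mm, eases, and from about z = 5 mm is drawn in to z = 0, where the jaws hold it on the seat, which is rigid.
- keeper (a joint): The keeper, a steel bar 12 x 62 x 8 mm sliding level over the cradle's upper end at x = 84 mm. 0 = drawn back to the cradle's +y side, 0.045 m = fully across over the plunger rod (end stop). Starts at 0 to 0.006, stays where left, takes about 2 N along the cradle's -y. Underside at z = 19, top at z = 27 mm in the cradle's frame: 4 mm clear of a seated pipette, blocked by one not home.
- keeper_knob (a point): Centre of the top of the keeper's black knob, a cylinder 16 mm in diameter and 34 mm tall along the cradle's z; the bar's top is 34 mm below this point. In the cradle's frame it moves from y = 75 to 30 mm at x = 84, z = 61 mm.
- multi_pipette: Eight-channel pipette, loose, same handle but with an 88 mm wide flat head with eight nozzles. Not needed. Origin on its axis at mid-handle.
- amber_bottle: Brown glass bottle with a blue cap, 76 mm in diameter, 150 mm tall, loose; origin under its centre.
- white_jar: White plastic jar, 70 mm in diameter, 90 mm tall, loose; origin under its centre.
- beaker: Glass beaker, 66 mm in diameter, 80 mm tall, loose; origin under its centre.
- flask: Conical flask, 80 mm in diameter, 118 mm tall, loose; origin under its centre.
- tip_box: Grey box of tips, 60 x 100 x 45 mm, loose, on the bench between the robot and the stand; origin under its centre.
- vial: Small capped glass vial, 28 mm in diameter, 45 mm tall, loose; origin under its centre.
Things that resemble listed ones, but are neither listed nor needed, are in the scene too. What is shaped like the pipette but black is not meant.

How it is judged (in metres and radians):
On the way:
1. the pipette is snapped home in both clips, tip downhill, while the keeper is still drawn back (z of pipette in the frame of cradle between -0.003 and 0.003 m and y of pipette in the frame of cradle between -0.004 and 0.004 m and x of pipette in the frame of cradle between -0.009 and 0.009 m and angle between the x axis of pipette and the x axis of cradle, either way round below 0.08 rad and x of pipette_tip in the frame of cradle below -0.08 m and value of joint keeper below 0.015 m), for 0.2 s.
At the end, for the whole second after the job is handed in: The single-channel pipette lies at rest in the cradle, within 3 mm of fully home (z), 4 mm sideways and 9 mm along the slope, parallel to it within 0.08 rad, tip downhill, and the keeper is slid across to more than 40 of its 45 mm (z of pipette in the frame of cradle between -0.003 and 0.003 m and y of pipette in the frame of cradle between -0.004 and 0.004 m and x of pipette in the frame of cradle between -0.009 and 0.009 m and angle between the x axis of pipette and the x axis of cradle, either way round below 0.08 rad and x of pipette_tip in the frame of cradle below -0.08 m and value of joint keeper above 0.04 m and linear speed of pipette below 0.02 m/s); the robot touches nothing.
It fails at once if the pipette is pressed on the cradle hard (contact forces over 110 N in all, some 75 N of push) (contact force between pipette and cradle above 110 N).
It fails at once if another of the things standing about (eight-channel pipette, bottle, jar, beaker, flask, grey box, vial) is moved by more than 40 mm (distance of any of multi_pipette, amber_bottle, white_jar, beaker, flask, tip_box, vial from where it was at the start of the episode above 0.04 m).
It fails at once if the bottle, jar, beaker, flask, grey box or vial is tipped over (angle between any of amber_bottle, white_jar, beaker, flask, tip_box, vial's own z axis and vertical above 0.5 rad).
It also fails if it takes over 48 s, if anything falls off the work surface, if the arm or the gripper's body presses on something with over 40 N, if the wrist force passes 120 N, or if a joint passes its speed limit or range.

### The arm

A 6-joint arm with a two-finger parallel gripper is mounted at the origin on the work surface. World frame = base frame: x ahead of the robot, y to its left, z up, the work surface at z = 0. Lengths are in m, angles in degrees, forces in N, time in s.
With the tool pointing down it reaches from about 0.25 to 0.725 m from the base axis. Payload 9.7 kg.
Tool frame: the origin (TCP) lies midway between the tips of the shut fingers; the grasp point (between the pads) lies 19 mm behind it (grip_point_offset is the distance from the TCP to the grasp point, in m); y points along the fingers, z is the direction in which the jaws open and shut, and the axes are right-handed (so a half turn about y gives the same grasp; the last joint's range is limited). The gripper opens to 85 mm and grips with 20 to 120 N. Pads are 22 mm wide; open, the fingers measure 114 mm over their backs; the gripper's body (76 mm by 85 mm) begins 54 mm behind the grasp point. The pads swing forward as they close: fully open they stand 13 mm farther back than shut.
Start: joints at [71.161, 4.979, 10.078, 95.1, 0, 90], TCP at [0.178, 0.521, 0.231] pointing down, gripper open.
Joint ranges: [-179.16, 179.16], [-48.56, 103.87], [-65.8, 70.77], [-126.05, 130.52], [-82.76, 87.17], [-180, 180]. Speed limits (degrees/s): [127.2, 127.2, 147.25, 180, 180, 180].

### API

Orientations are given as [roll, pitch, yaw] about the fixed x, y, z axes, in that order (R = Rz(yaw) Ry(pitch) Rx(roll)).
In Python, from workcell import get_obs, camera, job_done, grip_point_offset gives the robot as it stands.
- The arm moves only by the tool move_arm, never from a script. Its argument "deltas" is a list that holds one entry, the list of rows, each a list of 4 numbers: the shift along the tool's x, y, z in m, then the turn about the tool's y in degrees. A call has 1 to 5 rows; each row is the pose to reach, as a shift and turn from the pose commanded when the call began, along the tool's axes at that moment; what a row does not reach only later rows make up. A row lasts 1/10 s, in which the tool goes at most 50 mm and 8.59 degrees, less where a joint would pass 70% of its speed; a pose out of reach is approached as far as the arm can. A call with a gripper value outside its range is refused whole. "claw" is the finger opening in m, from 0 to 0.0854, set as the call begins (left out, the last holds). The fingers move at their own pace and stop on an object; "newtons" is the grip in N (left out, the last holds). Time passes only in rows, so rows that repeat a pose let the fingers close. It gives the time, the measured TCP pose, the force and the opening at its end, in the units of the state.
- get_obs(): the state, without advancing time (a new reading comes with each control period).
- camera(name): name is "scene" or "top" or "wrist"; returns a dict with "color" (480x640x3 uint8, blue, green, red), "range_z" (480x640 float32, m along the optical axis (not along the pixel's ray), 0 where there is no reading), "fx", "fy", "cx", "cy" (pixels), "k1" (the pictures are not rectified: a ray, as slopes to the right and down, at radius r is drawn at 1 + k1 r^2 times it, then the intrinsics apply), "T" (4x4, takes a point from camera to world coordinates). Camera axes: x right, y down, z forward; pixel columns grow to the right and rows downward; lengths in m; the calibration is good to about 2 mm. A picture is of the moment at which its call begins.
- job_done(): hands the job in, once; it reports no verdict.
The state is a dict: "time": time; "q": joint angles; "qd": joint speeds; "joint_efforts": joint torques, N m; "ee_pos": TCP position; "tcp_rot": TCP orientation; "wrist_force": force on the tool from outside, world axes, zero at the start; "torque": the same for the moment, N m; "opening": finger opening in m.
Only numpy, scipy, OpenCV 4.12 (cv2) and the standard library are available. Lean on these libraries where they do the work, as an engineer would, in place of code of your own. Each camera call takes 0.05 s, during which the arm holds its last target. There are 200 camera calls.

## Working session

There is one attempt and no reset: what is moved stays moved. The work goes in short steps, Python scripts to look and compute and a tool call to move; the robot and the scene stay as the last step left them, time stands still between calls to the robot, and variables do not carry over. Pictures are saved under pics/ and viewed, about 8 in all and at most 12, crops included, and the job is handed in when it is done.

Besides the shell and the picture viewer there is one more tool, called after "Emit:" by a JSON object that holds its "op" and its "data". move_arm: Moves the arm, as the interface text tells. Its arguments: {"type":"object","properties":{"deltas":{"type":"array"},"claw":{"type":"number"},"newtons":{"type":"number"}},"required":["deltas"]}

```bash
ls; mkdir -p pics; cat > h.py <<'E'
import numpy as np, cv2
from workcell import get_obs, camera, job_done, grip_point_offset
from scipy.spatial.transform import Rotation as R
def ray(c,u,v):
    d=np.array([(u-c['cx'])/c['fx'],(v-c['cy'])/c['fy']]); s=d.copy()
    for _ in range(10): s=d/(1+c['k1']*(s@s))
    return np.array([s[0],s[1],1.])
def onz(c,u,v,z):
    T=np.array(c['T']); r=T[:3,:3]@ray(c,u,v); o=T[:3,3]; return o+r*(z-o[2])/r[2]
def cloud(c):
    T=np.array(c['T']); v,u=np.mgrid[:480,:640]
    d=np.stack([(u-c['cx'])/c['fx'],(v-c['cy'])/c['fy']],-1); s=d.copy()
    for _ in range(10): s=d/(1+c['k1']*(s**2).sum(-1,keepdims=True))
    p=np.dstack([s,np.ones((480,640))])*c['range_z'][...,None]
    return p@T[:3,:3].T+T[:3,3]
E
python3 - <<'E'
from h import *
print(get_obs(),grip_point_offset)
for n in ['scene','top']:
    c=camera(n); cv2.imwrite(f'pics/{n}0.png',c['color']); np.savez(f'{n}0.npz',**c); print(n,c['fx'],c['k1'],c['T'])
E
```

```text
pics
{'time': 0.0, 'q': array([7.11596055e+01, 5.01060919e+00, 1.00339062e+01, 9.50993812e+01,
       9.30906152e-04, 9.00021496e+01]), 'qd': array([ 0.10948171,  0.0583019 ,  0.0829332 ,  0.16900213,  0.01010788,
       -0.01574657]), 'joint_efforts': array([-3.61902792e-03, -5.20390034e+01,  4.64804614e+01,  1.66705210e-02,
        1.23076350e-05, -8.32999962e-07]), 'ee_pos': array([0.17753385, 0.52031391, 0.23058287]), 'tcp_rot': array([-9.00760843e+01,  9.28050777e-04, -1.88425454e+01]), 'wrist_force': array([-0.45738685, -0.22619522,  0.8475294 ]), 'torque': array([ 0.01794754,  0.0359396 , -0.06715655]), 'opening': 0.08553286844228565} 0.0187
scene 456.2001252629305 -0.12011780148403482 [[ 0.81125424  0.3313108  -0.48176727  1.02015204]
 [ 0.58446997 -0.43672873  0.68385881 -0.69527445]
 [ 0.0161682  -0.83636187 -0.54793925  0.73860654]
 [ 0.          0.          0.          1.        ]]
top 481.43766500500783 0.030955401905438183 [[ 0.02742162 -0.9868884   0.15905764  0.31906471]
 [-0.99956228 -0.02530304  0.01532994  0.03606583]
 [-0.0111043  -0.15940839 -0.98715027  1.42545572]
 [ 0.          0.          0.          1.        ]]
```

View pics/scene0.png

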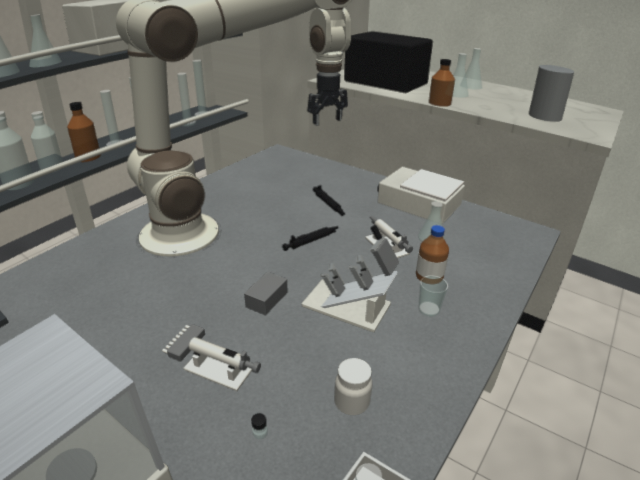

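View pics/top0.png

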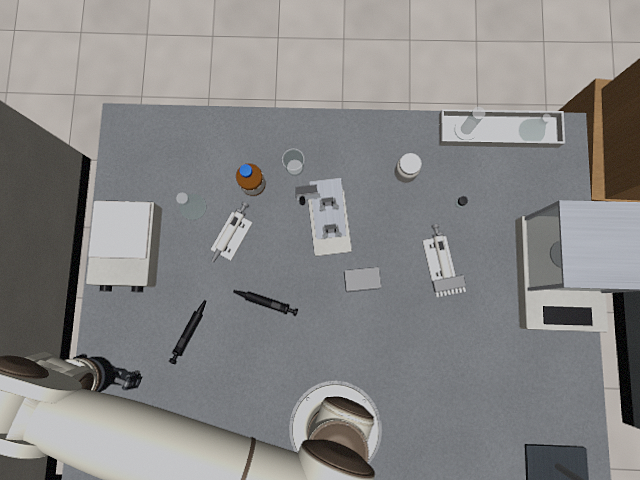

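Candidates: the white pipette in the left rest (top px 232,232; scene 390,233), the eight-channel one in the right rest (top 440,265; scene 218,353), and black decoys (top 188,332 and 266,302). The left white one, with a single nozzle, fits the description. I'll check it with a close crop.

```bash
python3 - <<'E'
from h import *
a=dict(np.load('top0.npz')); im=a['color']
x=cv2.resize(im[170:270,190:360],(800,470),interpolation=cv2.INTER_CUBIC); cv2.imwrite('pics/crop1.png',x)
P=cloud(a)
for n,(u,v) in dict(tip=(213,260),mid=(232,232),but=(245,207)).items(): print(n,P[v,u],onz(a,u,v,.05))
E
```

```text
tip [0.45672808 0.3613753  0.05219663] [0.45694828 0.36189565 0.05      ]
mid [0.53812723 0.30995785 0.06013262] [0.53975298 0.31199051 0.05      ]
but [0.61409152 0.27764195 0.05291381] [0.61471784 0.2781548  0.05      ]
```

View pics/crop1.png

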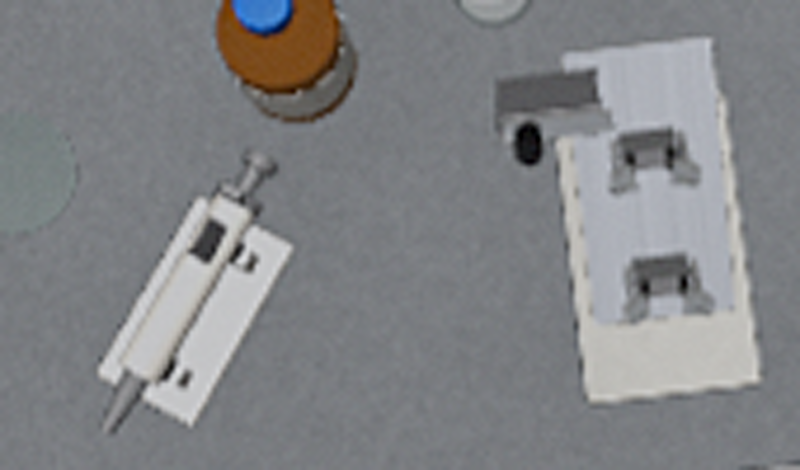

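Crop confirms: single-nozzle white pipette, hook side at the button, at px (232,232). The cradle is at (330,215), its black knob at (302,200). Now I'll measure them in numbers.

```bash
cat >> h.py <<'E'
def cframe(o,yaw):
    X=R.from_euler('z',yaw,degrees=True).as_matrix()@R.from_euler('y',-34,degrees=True).as_matrix()
    T=np.eye(4);T[:3,:3]=X;T[:3,3]=o;return T
def tof(T,P): return (P-T[:3,3])@T[:3,:3]
E
python3 - <<'E'
from h import *
a=dict(np.load('top0.npz')); b=dict(np.load('scene0.npz'))
Pa,Pb=cloud(a),cloud(b)
# pipette: points above 40mm near line
for n,P in (('top',Pa),('scene',Pb)):
    Q=P.reshape(-1,3); m=(Q[:,2]>.048)&(Q[:,2]<.085)&(abs(Q[:,0]-.54)<.11)&(abs(Q[:,1]-.315)<.075)
    q=Q[m]; 
    t=np.array([.158,-.084]);t/=np.linalg.norm(t); s=np.array([-t[1],t[0]])
    d=(q[:,:2]-[.54,.315]); k=abs(d@s)<.035; q=q[k]; d=d[k]
    x=d@t; y=d@s
    print(n,len(q),x.min(),x.max()); 
    for lo in np.arange(-.12,.13,.02):
        kk=(x>=lo)&(x<lo+.02)
        if kk.sum()>3: print(' %.2f n%d y[%.4f %.4f] zmax %.4f'%(lo,kk.sum(),y[kk].min(),y[kk].max(),q[kk,2].max()))
    # plate
    m=(abs(Q[:,0]-.57)<.13)&(abs(Q[:,1]-.03)<.09)&(Q[:,2]>.02)&(Q[:,2]<.3)
    q=Q[m]; sl=np.array([-np.sin(np.radians(34)),0,np.cos(np.radians(34))])
    # RANSAC plane
    rng=np.random.default_rng(0);best=0
    for _ in range(600):
        p=q[rng.choice(len(q),3,False)]; nn=np.cross(p[1]-p[0],p[2]-p[0]); L=np.linalg.norm(nn)
        if L<1e-6: continue
        nn/=L; nn*=np.sign(nn[2])
        if abs(nn[2]-.829)>.05: continue
        kk=abs((q-p[0])@nn)<.003
        if kk.sum()>best: best=kk.sum();bk=kk
    c=q[bk].mean(0); nn=np.linalg.svd(q[bk]-c)[2][2]; nn*=np.sign(nn[2])
    print('plane',best,c,nn,'tilt',np.degrees(np.arccos(nn[2])),'yaw',np.degrees(np.arctan2(-nn[1],-nn[0])))
for (u,v) in [(302,200),(306,190),(330,203),(330,228),(249,173)]: print(u,v,Pa[v,u])
E
```

```text
top 557 -0.09924651901763454 0.09498364030650101
 -0.10 n26 y[-0.0028 0.0079] zmax 0.0615
 -0.08 n41 y[-0.0049 0.0118] zmax 0.0660
 -0.06 n69 y[-0.0092 0.0166] zmax 0.0704
 -0.04 n68 y[-0.0096 0.0179] zmax 0.0694
 -0.02 n70 y[-0.0087 0.0186] zmax 0.0715
 0.00 n68 y[-0.0085 0.0191] zmax 0.0712
 0.02 n67 y[-0.0079 0.0196] zmax 0.0737
 0.04 n66 y[-0.0067 0.0207] zmax 0.0735
 0.06 n48 y[-0.0074 0.0201] zmax 0.0847
 0.08 n34 y[-0.0037 0.0175] zmax 0.0654
plane 954 [0.6192508  0.03499612 0.07075605] [-0.55728836 -0.06399235  0.82784942] tilt 34.12154896574965 yaw 6.550474635038056
scene 424 -0.09752083161661343 0.10167212834991256
 -0.10 n12 y[-0.0038 0.0039] zmax 0.0585
 -0.08 n16 y[-0.0077 0.0063] zmax 0.0596
 -0.06 n37 y[-0.0125 0.0114] zmax 0.0652
 -0.04 n39 y[-0.0115 0.0093] zmax 0.0660
 -0.02 n46 y[-0.0132 0.0141] zmax 0.0656
 0.00 n47 y[-0.0108 0.0159] zmax 0.0646
 0.02 n51 y[-0.0106 0.0124] zmax 0.0679
 0.04 n47 y[-0.0088 0.0123] zmax 0.0683
 0.06 n88 y[-0.0097 0.0208] zmax 0.0799
 0.08 n36 y[-0.0049 0.0156] zmax 0.0605
 0.10 n5 y[-0.0028 0.0087] zmax 0.0585
plane 947 [0.630825   0.02485929 0.07508446] [-0.55280044 -0.10191532  0.82705801] tilt 34.2023004384149 yaw 10.445861758605469
302 200 [0.60486561 0.1039252  0.20010046]
306 190 [0.64488086 0.09675921 0.14932597]
330 203 [0.61900054 0.03033888 0.11105065]
330 228 [0.55627283 0.02836722 0.06437441]
249 173 [0.68778059 0.2539693  0.15297834]
```

Emit:
{"op": "move_arm", "data": {"deltas": [[[0.04,0,-0.008,0],[0.085,0,-0.016,0],[0.13,0,-0.025,0],[0.175,0,-0.034,0],[0.22,0,-0.043,0]]], "claw": 0.055, "newtons": 30}}

```text
time: 0.6
ee_pos: [0.3732, 0.4076, 0.231]
tcp_rot: [-90.0, 0.0, -18.8]
wrist_force: [1.9, 1.4, 0.6]
opening: 0.0548
```

Emit:
{"op": "move_arm", "data": {"deltas": [[[0.045,0,-0.01,2],[0.09,0,-0.018,4],[0.135,0,-0.027,6],[0.17,0,-0.034,7.6],[0.17,0,-0.034,7.6]]]}}

```text
time: 1.1
ee_pos: [0.5248, 0.3191, 0.2298]
tcp_rot: [-90.1, 0.0, -26.7]
wrist_force: [-0.1, 0.1, -0.7]
opening: 0.0552
```

```bash
python3 - <<'E'
from h import *
o=get_obs();print(o['time'],o['ee_pos'],o['tcp_rot'],o['opening'],o['q'])
c=camera('wrist'); cv2.imwrite('pics/w1.png',c['color']); np.savez('w1.npz',**c); print(c['T'],c['fx'])
E
```

```text
1.1 [0.52484102 0.31905922 0.22975838] [-9.01028730e+01  1.05705584e-02 -2.67292332e+01] 0.055195716309701916 [ 3.13171853e+01  1.41949071e+01  2.03798707e+01  9.62778432e+01
 -4.54748032e-02  5.80464459e+01]
[[ 0.44952065  0.84361105  0.29368619  0.44901292]
 [ 0.8932689  -0.42402888 -0.14923196  0.35798683]
 [-0.00136231  0.32942359 -0.94418125  0.37232435]
 [ 0.          0.          0.          1.        ]] 363.2466654102426
```

View pics/w1.png

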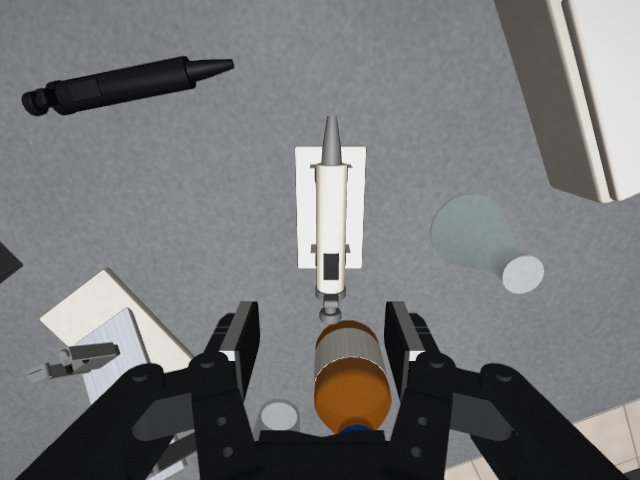

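The wrist view shows the pipette nearly straight along the tool: tip (331,116), button (330,317). I'll measure it and make a first estimate of the cradle from the clouds.

```bash
python3 - <<'E'
from h import *
c=dict(np.load('w1.npz')); P=cloud(c)
tip=onz(c,331,116,.05); 
print('tip',tip)
# axis from cloud, handle sides midpoints per row using depth
rows=[]
for v in range(175,285,6):
    r=P[v,270:390]; k=(r[:,2]>.05)&(r[:,2]<.08); u=np.where(k)[0]+270
    a,b=onz(c,u.min()-.5,v,.05),onz(c,u.max()+.5,v,.05); rows.append(np.r_[(a+b)[:2]/2,np.linalg.norm(a-b),r[k,2].max()])
rows=np.array(rows); m=rows[:,:2].mean(0); d=np.linalg.svd(rows[:,:2]-m)[2][0]; d*=np.sign(d[0])
print('yaw',np.degrees(np.arctan2(d[1],d[0])),'width',np.median(rows[:,2]),'top',np.median(rows[:,3]))
s=np.array([-d[1],d[0]]); print('lateral tip', (tip[:2]-m)@s,'origin by tip', m+d*((tip[:2]-m)@d+.098))
# handle end/collar edges along column: white nozzle->handle shoulder at x=-58
col=c['color'][100:330,331].astype(int); print([(100+i,tuple(x)) for i,x in enumerate(col) if 8<i<16 or 55<i<70 or 185<i<222][::2])
# cradle: clips in rough frame from top/scene clouds
for n in('top','scene'):
    a=dict(np.load(n+'0.npz'));Q=cloud(a).reshape(-1,3)
    best=None
    for yaw in(7,8.5,10):
        T=cframe([.605,.104,.1]-R.from_euler('z',yaw,degrees=True).apply([.0355,.072,0]),yaw)
        q=tof(T,Q); 
        for x0 in(-.042,.042):
            k=(abs(q[:,0]-x0)<.02)&(abs(q[:,1])<.05)&(q[:,2]>-.002)&(q[:,2]<.035)
            p=q[k];print(n,yaw,x0,k.sum(),'x',np.percentile(p[:,0],[3,97]).round(4),'y',np.percentile(p[:,1],[1,99]).round(4),'z',p[:,2].max().round(4))
    print(T[:3,3])
E
```

```text
tip [0.45414874 0.36381796 0.05      ]
yaw -26.45130775171895 width 0.027441152519231557 top 0.0647740540104999
lateral tip 3.598344547912097e-05 origin by tip [0.54187341 0.3201329 ]
[(109, (np.int64(137), np.int64(136), np.int64(133))), (111, (np.int64(136), np.int64(133), np.int64(131))), (113, (np.int64(139), np.int64(136), np.int64(134))), (115, (np.int64(144), np.int64(140), np.int64(139))), (157, (np.int64(173), np.int64(174), np.int64(175))), (159, (np.int64(174), np.int64(174), np.int64(175))), (161, (np.int64(174), np.int64(174), np.int64(174))), (163, (np.int64(175), np.int64(175), np.int64(175))), (165, (np.int64(148), np.int64(150), np.int64(153))), (167, (np.int64(236), np.int64(236), np.int64(236))), (169, (np.int64(236), np.int64(236), np.int64(236))), (287, (np.int64(236), np.int64(236), np.int64(236))), (289, (np.int64(236), np.int64(236), np.int64(236))), (291, (np.int64(236), np.int64(236), np.int64(236))), (293, (np.int64(180), np.int64(179), np.int64(180))), (295, (np.int64(52), np.int64(52), np.int64(53))), (297, (np.int64(53), np.int64(53), np.int64(52))), (29
[... 798 characters left out ...]
0374] y [-0.0215  0.0304] z 0.0246
top 8.5 0.042 70 x [0.0334 0.047 ] y [-0.0221  0.0298] z 0.029
top 10 -0.042 74 x [-0.0535 -0.039 ] y [-0.0193  0.0327] z 0.026
top 10 0.042 72 x [0.0315 0.046 ] y [-0.0216  0.0302] z 0.0297
[0.58254199 0.02692933 0.1       ]
scene 7 -0.042 118 x [-0.0505 -0.0351] y [-0.0283  0.0215] z 0.0222
scene 7 0.042 131 x [0.0344 0.049 ] y [-0.0264  0.0238] z 0.0221
scene 8.5 -0.042 124 x [-0.0521 -0.0365] y [-0.0262  0.0235] z 0.0229
scene 8.5 0.042 132 x [0.0328 0.0473] y [-0.0261  0.0239] z 0.0229
scene 10 -0.042 128 x [-0.0537 -0.0383] y [-0.024   0.0257] z 0.0237
scene 10 0.042 142 x [0.0305 0.0455] y [-0.0257  0.024 ] z 0.0242
[0.58254199 0.02692933 0.1       ]
```

Emit:
{"op": "move_arm", "data": {"deltas": [[[0.003,0.04,0.003,0],[0.006,0.08,0.006,0],[0.006,0.11,0.006,0],[0.006,0.11,0.006,0],[0.006,0.11,0.006,0]]]}}

```text
time: 1.65
ee_pos: [0.5291, 0.3249, 0.1221]
tcp_rot: [-90.0, 0.0, -26.4]
wrist_force: [0.1, -0.1, 0.9]
opening: 0.055
```

Emit:
{"op": "move_arm", "data": {"deltas": [[[0.003,0.035,0.001,0],[0.0055,0.065,0.0014,0],[0.0055,0.087,0.0014,0],[0.0055,0.087,0.0014,0],[0.0055,0.087,0.0014,0]]]}}

```text
time: 2.15
ee_pos: [0.5361, 0.324, 0.0368]
tcp_rot: [-89.9, -0.1, -26.4]
wrist_force: [0.7, 0.1, 0.9]
opening: 0.0551
```

Emit:
{"op": "move_arm", "data": {"deltas": [[[0,0,0,0],[0,0,0,0],[0,0,0,0],[0,0,0,0],[0,0,0,0]]], "claw": 0.02, "newtons": 30}}

```text
time: 2.65
ee_pos: [0.5359, 0.3228, 0.0366]
tcp_rot: [-90.0, -0.1, -26.5]
wrist_force: [-4.7, -6.0, 8.9]
opening: 0.0266
```

Emit:
{"op": "move_arm", "data": {"deltas": [[[0,-0.02,0,0],[0,-0.06,0,0],[0,-0.1,0,0],[0.01,-0.14,-0.01,0],[0.03,-0.18,-0.03,0]]]}}

```text
time: 3.15
ee_pos: [0.5484, 0.2838, 0.2169]
tcp_rot: [-89.9, -0.0, -26.3]
wrist_force: [0.7, -0.0, -1.6]
opening: 0.0268
```

Emit:
{"op": "move_arm", "data": {"deltas": [[[0.03,-0.03,-0.02,-7],[0.06,-0.06,-0.04,-14],[0.09,-0.08,-0.06,-21],[0.11,-0.08,-0.08,-28],[0.122,-0.08,-0.095,-34.8]]]}}

```text
time: 3.65
ee_pos: [0.6169, 0.1418, 0.2958]
tcp_rot: [-90.0, -0.1, 8.6]
wrist_force: [-0.1, 0.9, -2.0]
opening: 0.027
```

Emit:
{"op": "move_arm", "data": {"deltas": [[[0,0,0,0],[0,0,0,0],[0,0,0,0]]]}}

```text
time: 3.95
ee_pos: [0.6156, 0.1444, 0.2947]
tcp_rot: [-90.0, -0.0, 8.3]
wrist_force: [0.8, 0.2, -2.0]
opening: 0.0271
```

```bash
python3 - <<'E'
from h import *
o=get_obs();print(o['time'],o['ee_pos'],o['tcp_rot'],o['opening'],o['q'],o['wrist_force'])
c=camera('wrist'); cv2.imwrite('pics/w2.png',c['color']); np.savez('w2.npz',**c)
E
```

```text
3.95 [0.6156111  0.14439904 0.29468593] [-8.99846025e+01 -2.42853799e-02  8.29996983e+00] 0.027092694365767802 [1.31947924e+01 1.94537337e+01 3.43051177e+01 1.04825873e+02
 1.32691439e-02 4.89482230e+00] [ 0.76295162  0.2345033  -1.99907566]
```

View pics/w2.png

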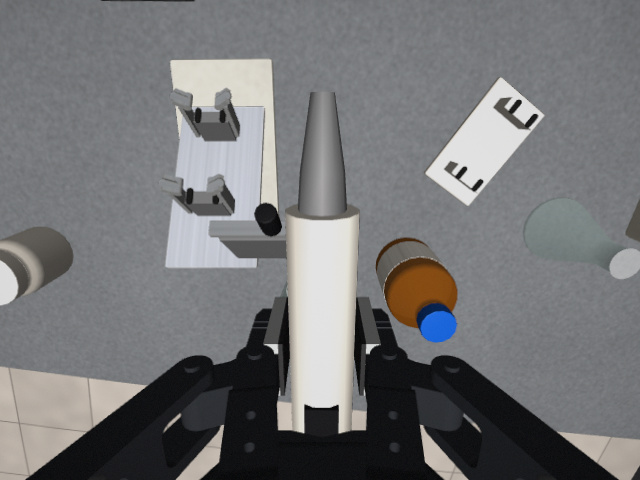

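The wrist view shows the cradle clearly: low clip (207,112), high clip (200,195), black knob top (264,211), keeper bar (245,238). The pipette is held straight. Next: fit the cradle frame from this view.

```bash
python3 - <<'E'
from h import *
c=dict(np.load('w2.npz')); P=cloud(c); V,U=np.mgrid[:480,:640]
T=cframe([.578,.0285,.1],8.3)
roi=(U>150)&(U<300)&(V>55)&(V<270)
for it in range(3):
    q=tof(T,P)
    cen=[]
    for x0 in(-.042,.042):
        k=roi&(abs(q[...,0]-x0)<.015)&(q[...,2]>.013)&(q[...,2]<.03)&(abs(q[...,1])<.04)
        p=q[k]; L=p[p[:,1]>0];Rr=p[p[:,1]<0]
        print(x0,k.sum(),'x',np.percentile(p[:,0],[2,98]).round(4),'y',np.percentile(p[:,1],[0.5,99.5]).round(4),'inner',L[:,1].min().round(4),Rr[:,1].max().round(4),'z',np.percentile(p[:,2],[2,98]).round(4))
        cen.append([np.percentile(p[:,0],[2,98]).mean(),np.percentile(p[:,1],[.5,99.5]).mean()])
    cen=np.array(cen); dyaw=np.degrees((cen[1,1]-cen[0,1])/(.084*np.cos(np.radians(34))))
    sh=T[:3,:3]@np.r_[cen.mean(0),0]; yaw=np.degrees(np.arctan2(T[1,0],T[0,0]))+dyaw
    o=T[:3,3]+[sh[0],sh[1],0]; o[:2]+=0; T=cframe([o[0],o[1],.1],yaw); print('->',o,yaw)
# plate edges, plane
k=roi&(abs(q[...,2]+.05)<.02)&(abs(q[...,0])<.09)&(abs(q[...,1])<.05); print('plate z hist',np.percentile(q[k][:,2],[10,50,90]))
# knob: black pixels
g=c['color'].max(2); k=roi&(g<60)&(U>250)&(P[...,2]>.15); n,l,st,ce=cv2.connectedComponentsWithStats(k.astype(np.uint8)); print(st[1:],ce[1:])
kk=k; p=tof(T,P[kk]); print('knob pts',len(p),p.mean(0),p.min(0),p.max(0)); t=p[p[:,2]>.059]; print('top',t.mean(0),t.min(0),t.max(0))
E
```

```text
-0.042 505 x [-0.0506 -0.0364] y [-0.0245  0.0289] inner 0.0134 -0.0088 z [0.0133 0.0219]
0.042 645 x [0.0339 0.0478] y [-0.0244  0.0286] inner 0.0126 -0.0084 z [0.0133 0.0223]
-> [0.57659537 0.03045744 0.1       ] 8.200194321482506
-0.042 475 x [-0.0496 -0.0356] y [-0.0268  0.0267] inner 0.0117 -0.0111 z [0.0131 0.0213]
0.042 604 x [0.0348 0.0488] y [-0.0266  0.0265] inner 0.0108 -0.0109 z [0.0132 0.0217]
-> [0.57624776 0.03039132 0.1       ] 8.18565216753344
-0.042 455 x [-0.0494 -0.0353] y [-0.0268  0.0268] inner 0.0117 -0.0125 z [0.0131 0.0211]
0.042 590 x [0.0351 0.0491] y [-0.0265  0.0265] inner 0.0109 -0.0111 z [0.0131 0.0215]
-> [0.57613623 0.03037734 0.1       ] 8.179328230914429
plate z hist [-0.0508606  -0.04956321 -0.04770194]
[[299 186   1   2   2]
 [299 190   1   1   1]
 [255 203  27  33 623]
 [298 205   1   4   4]] [[299.        186.5      ]
 [299.        190.       ]
 [267.9823435 219.1540931]
 [298.        206.5      ]]
knob pts 630 [0.08664917 0.07099531 0.0578286 ] [0.07642357 0.06230017 0.02480111] [0.16393109 0.10754205 0.29616172]
top [0.08532164 0.07048013 0.0665367 ] [0.07642357 0.06230017 0.05913543] [0.16393109 0.10754205 0.29616172]
```

```bash
cat >> h.py <<'E'
CR=cframe([.5762,.0304,.1],8.18)
E
python3 - <<'E'
from h import *
c=dict(np.load('w2.npz')); P=cloud(c); q=tof(CR,P).reshape(-1,3)
V,U=np.mgrid[:480,:640]; w=((U<285)&(V<280)).ravel()
k=w&(q[:,0]>.066)&(q[:,0]<.12)&(q[:,1]>-.05)&(q[:,1]<.12)&(q[:,2]>-.04)&(q[:,2]<.08)
p=q[k]
for lo in np.arange(-.04,.08,.01):
    s=p[(p[:,2]>=lo)&(p[:,2]<lo+.01)]
    if len(s)>5: print('z%.2f n%d x%s y%s'%(lo,len(s),np.percentile(s[:,0],[1,99]).round(3),np.percentile(s[:,1],[1,99]).round(3)))
o=get_obs(); tcp=o['ee_pos']; Rm=R.from_euler('xyz',o['tcp_rot'],degrees=True).as_matrix()
t=(onz(c,322,93,tcp[2]+.0134)-tcp)@Rm; print('tip in tool',t)
for v in (215,240,265,290,310): 
    r=P[v,270:375]; u=np.where((r[:,2]>tcp[2])&(r[:,2]<tcp[2]+.05))[0]+270
    pp=(P[v,u]-tcp)@Rm; i=pp[:,1].argmin(); print(v,'top',pp[i].round(4), 'mid z',((onz(c,u.min(),v,tcp[2]+.0134)+onz(c,u.max(),v,tcp[2]+.0134))/2-tcp)@Rm)
E
```

```text
z-0.04 n125 x[0.091 0.092] y[0.028 0.073]
z-0.03 n117 x[0.091 0.092] y[0.027 0.074]
z-0.02 n152 x[0.091 0.092] y[0.027 0.075]
z-0.01 n172 x[0.091 0.091] y[0.028 0.076]
z0.00 n180 x[0.091 0.091] y[0.027 0.077]
z0.01 n343 x[0.089 0.091] y[0.027 0.078]
z0.02 n1033 x[0.077 0.09 ] y[0.021 0.079]
z0.03 n82 x[0.082 0.091] y[0.055 0.077]
z0.04 n94 x[0.081 0.091] y[0.063 0.077]
z0.05 n104 x[0.08  0.091] y[0.063 0.077]
z0.06 n385 x[0.076 0.09 ] y[0.062 0.076]
tip in tool [-0.09136444 -0.01342215  0.00055475]
215 top [-0.0523 -0.0234  0.008 ] mid z [-0.04951922 -0.01341196  0.00055279]
240 top [-0.0449 -0.028  -0.0005] mid z [-0.03976641 -0.01340958  0.00055243]
265 top [-0.0357 -0.0278  0.0029] mid z [-0.02953268 -0.01340709  0.00055209]
290 top [-0.0262 -0.0279  0.0023] mid z [-0.01877444 -0.01340447  0.00055177]
310 top [-0.0183 -0.028   0.0013] mid z [-0.00974862 -0.01340227  0.00055158]
```

Emit:
{"op": "move_arm", "data": {"deltas": [[[-0.02,0,-0.02,0.1],[-0.045,0,-0.05,0.1],[-0.07,0,-0.08,0.1],[-0.09,0,-0.1,0.1],[-0.093,0,-0.1075,0.1]]]}}

```text
time: 4.5
ee_pos: [0.5379, 0.0228, 0.2955]
tcp_rot: [-90.0, -0.1, 8.2]
wrist_force: [0.4, 0.5, -1.1]
opening: 0.0269
```

Emit:
{"op": "move_arm", "data": {"deltas": [[[0,0.02,0,0],[0,0.06,0,0],[0,0.1,0,0],[0,0.13,0,0],[0,0.14,0,0]]]}}

```text
time: 5.0
ee_pos: [0.5383, 0.0246, 0.1509]
tcp_rot: [-90.0, 0.3, 8.3]
wrist_force: [-0.5, 0.2, -1.2]
opening: 0.027
```

Emit:
{"op": "move_arm", "data": {"deltas": [[[0,0,0,0],[0,0,0,0]]], "newtons": 20}}

```text
time: 5.2
ee_pos: [0.5403, 0.0242, 0.156]
tcp_rot: [-90.0, -0.1, 8.3]
wrist_force: [-0.0, -0.1, -1.4]
opening: 0.0267
```

Emit:
{"op": "move_arm", "data": {"deltas": [[[0,0.012,0,0],[0,0.024,0,0],[0,0.03,0,0],[0,0.035,0,0],[0,0.039,0,0]]]}}

```text
time: 5.7
ee_pos: [0.5395, 0.0237, 0.1152]
tcp_rot: [-90.0, -0.0, 8.3]
wrist_force: [-2.6, -0.2, 2.3]
opening: 0.0269
```

Emit:
{"op": "move_arm", "data": {"deltas": [[[0.001,0.005,0,0],[0.003,0.01,0,0],[0.006,0.016,0,0],[0.009,0.021,0,0],[0.009,0.021,0,0]]]}}

```text
time: 6.2
ee_pos: [0.5484, 0.0251, 0.0932]
tcp_rot: [-90.0, 0.1, 8.3]
wrist_force: [-3.4, 0.1, 1.2]
opening: 0.0267
```

```bash
python3 - <<'E'
from h import *
o=get_obs();print(o['time'],o['ee_pos'],o['tcp_rot'],o['opening'],o['wrist_force'],o['torque'])
c=camera('wrist'); np.savez('w3.npz',**c); b=camera('scene'); np.savez('s3.npz',**b)
im=b['color'][200:350,280:450]; cv2.imwrite('pics/s3.png',np.hstack([cv2.resize(c['color'],(400,300)),cv2.resize(im,(340,300),interpolation=cv2.INTER_CUBIC)]))
E
```

```text
6.2 [0.54839208 0.02508943 0.0932231 ] [-8.99920955e+01  6.90493158e-02  8.26477023e+00] 0.026738239429500012 [-3.44688193  0.13278875  1.16093807] [0.04879204 0.53854038 0.02050211]
```

View pics/s3.png

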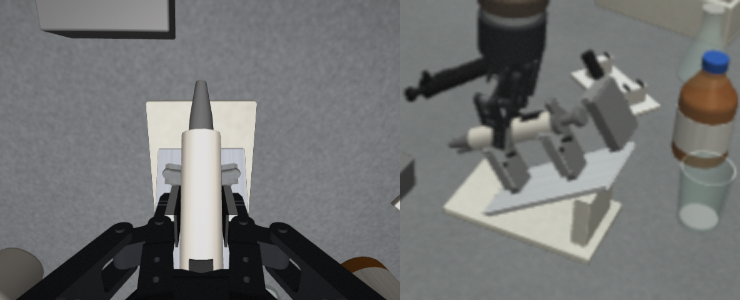

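The pipette has pivoted and its handle now lies along the clip mouths, with some tilt still missing in the scene view. I'll measure the tilt from the depth.

```bash
cat >> h.py <<'E'
def pip(c,umin=250,umax=400,v0=130,v1=300):
    """held/seated pipette top ridge in cradle frame (handle, dist to ridge z = axis+14)"""
    q=tof(CR,cloud(c)); out=[]
    W=(c['color'].min(2)>150)
    for v in range(v0,v1,4):
        k=W[v,umin:umax]&(q[v,umin:umax,2]>-.01)&(q[v,umin:umax,2]<.08)
        u=np.where(k)[0]+umin
        if len(u)<25: continue
        p=q[v,u]; i=len(u)//2; out.append(np.r_[np.median(p[i-3:i+4,0]),(p[:,1].max()+p[:,1].min())/2,np.median(np.sort(p[:,2])[-8:])])
    return np.array(out)
E
python3 - <<'E'
from h import *
c=dict(np.load('w3.npz')); a=pip(c); print(a[::4].round(4))
f=np.polyfit(a[:,0],a[:,2]-.014,1); g=np.polyfit(a[:,0],a[:,1],1); print('tilt err deg',np.degrees(np.arctan(f[0])),'z at x=-42,0,42',np.polyval(f,[-.042,0,.042]),'yaw err',np.degrees(g[0]),'y0',g[1])
q=tof(CR,np.array([get_obs()['ee_pos']])); print('tcp in cradle',q, 'tip', )
E
```

```text
[[-0.0668 -0.0009  0.0381]
 [-0.0602 -0.0006  0.0381]
 [-0.0537 -0.0004  0.037 ]
 [-0.0473 -0.0004  0.0368]
 [-0.041  -0.0006  0.037 ]
 [-0.0349 -0.0006  0.0367]]
tilt err deg -2.644425247097322 z at x=-42,0,42 [0.02282143 0.02088158 0.01894174] yaw err -2.981077681834282 y0 -0.003783514794882124
tcp in cradle [[-0.02707979 -0.00131677  0.01074224]] tip
```

Emit:
{"op": "move_arm", "data": {"deltas": [[[-0.0017,-0.0025,0,0],[0.002,-0.005,0,0],[0.0055,-0.0075,0,0],[0.0087,-0.0095,0,0],[0.0087,-0.0095,0,0]]]}}

```text
time: 6.8
ee_pos: [0.5577, 0.0264, 0.1042]
tcp_rot: [-90.0, -0.1, 8.3]
wrist_force: [-0.0, 0.2, -0.4]
opening: 0.0269
```

Emit:
{"op": "move_arm", "data": {"deltas": [[[0.0006,0.0008,0,0],[0.0012,0.0017,0,0],[0.0017,0.0025,0,0],[0.0022,0.0033,0,0],[0.0022,0.0033,0,0]]]}}

```text
time: 7.3
ee_pos: [0.5591, 0.0266, 0.1007]
tcp_rot: [-90.0, 0.0, 8.3]
wrist_force: [-4.1, 0.3, 2.6]
opening: 0.0267
```

```bash
cat >> h.py <<'E'
def rep(name):
    o=get_obs(); c=camera('wrist'); np.savez(name+'.npz',**c); cv2.imwrite(f'pics/{name}.png',c['color'])
    a=pip(c); f=np.polyfit(a[:,0],a[:,2]-.014,1)
    print('t',o['time'],'tcp in cradle',tof(CR,o['ee_pos']).round(4),'F cradle',(o['wrist_force']@CR[:3,:3]).round(1),'open',o['opening'])
    print('tilt err',np.degrees(np.arctan(f[0])),'z -42,0,42',np.polyval(f,[-.042,0,.042]).round(4),'y',a[:,1].round(4)[::4],'x shoulder',a[0,0])
    # shoulder: first white row at axis column
    W=c['color'].min(2)>215; q=tof(CR,cloud(c)); v=np.where(W[:,315:330].all(1))[0]; v=v[v>100]; print('shoulder row',v[:2],'x',np.median(q[v[0]+1,315:330,0]),'z',np.median(q[v[0]+1,315:330,2]))
E
python3 -c "
from h import *
rep('w4')"
```

```text
t 7.3 tcp in cradle [-0.0141 -0.0013  0.0104] F cradle [-1.8  0.9  4.4] open 0.02665460925384923
tilt err -1.7965954670578403 z -42,0,42 [0.0233 0.022  0.0207] y [-0.0009 -0.0007 -0.0006 -0.0003 -0.0006 -0.0006] x shoulder -0.05388586531448368
shoulder row [208 209] x -0.05430137931737375 z 0.037228765785536
```

Emit:
{"op": "move_arm", "data": {"deltas": [[[0,0,0,0],[0,0,0,0],[0.0006,0.0008,0,0],[0.0011,0.0017,0,0],[0.0017,0.0025,0,0]]], "newtons": 80}}

```text
time: 7.85
ee_pos: [0.561, 0.0269, 0.0984]
tcp_rot: [-90.0, -0.0, 8.3]
wrist_force: [-6.2, 1.2, 7.1]
opening: 0.0254
```

Emit:
{"op": "move_arm", "data": {"deltas": [[[0.0008,0.0012,0,0],[0.0017,0.0025,0,0],[0.0025,0.0037,0,0],[0.0034,0.005,0,0],[0.0034,0.005,0,0]]]}}

```text
time: 8.35
ee_pos: [0.5645, 0.0274, 0.0932]
tcp_rot: [-90.0, -0.0, 8.3]
wrist_force: [0.0, 1.2, -0.2]
opening: 0.026
```

```bash
python3 -c "
from h import *
rep('w5')"
```

```text
t 8.35 tcp in cradle [-0.0137 -0.0013  0.0011] F cradle [ 0.   1.2 -0.3] open 0.0259536454206588
tilt err -4.02876130937461 z -42,0,42 [0.0152 0.0122 0.0093] y [-0.0008 -0.0001 -0.0006 -0.0003 -0.0006 -0.0006] x shoulder -0.05472527442155952
shoulder row [207 208] x -0.05382137833581319 z 0.029422844445084553
```

Emit:
{"op": "move_arm", "data": {"deltas": [[[0.0008,0.0012,0,0],[0.0017,0.0025,0,0],[0.0025,0.0037,0,0],[0.0034,0.005,0,0],[0.0034,0.005,0,0]]]}}

```text
time: 8.9
ee_pos: [0.5679, 0.0279, 0.0872]
tcp_rot: [-90.0, 0.0, 8.3]
wrist_force: [4.1, 1.6, -6.7]
opening: 0.0256
```

```bash
python3 -c "
from h import *
rep('w6')"
```

```text
t 8.9 tcp in cradle [-0.0143 -0.0013 -0.0058] F cradle [-0.2  1.  -7.9] open 0.025592544482962616
tilt err -2.9730548783689854 z -42,0,42 [0.0077 0.0055 0.0034] y [-0.001  -0.0007 -0.0004  0.0081 -0.0003 -0.0005] x shoulder -0.05538890191424406
shoulder row [208 209] x -0.054135551936886815 z 0.021985025259533622
```

Emit:
{"op": "move_arm", "data": {"deltas": [[[0.0006,0.0008,0,0],[0.0011,0.0016,0,0],[0.0017,0.0025,0,0],[0.0017,0.0025,0,0]]]}}

```text
time: 9.35
ee_pos: [0.5691, 0.0281, 0.0856]
tcp_rot: [-90.0, 0.0, 8.3]
wrist_force: [-3.7, 1.9, 0.9]
opening: 0.0261
```

Emit:
{"op": "move_arm", "data": {"deltas": [[[0.0006,0.0008,0,0],[0.0006,0.0008,0,0]]]}}

```text
time: 9.55
ee_pos: [0.5695, 0.0283, 0.0849]
tcp_rot: [-90.0, 0.0, 8.3]
wrist_force: [-5.2, 1.9, 3.3]
opening: 0.0258
```

```bash
python3 -c "
from h import *
rep('w7')"
```

```text
t 9.55 tcp in cradle [-0.0143 -0.0011 -0.0087] F cradle [-2.2  2.6  5.4] open 0.025800217923618557
tilt err -2.0644851207122024 z -42,0,42 [0.0041 0.0026 0.0011] y [-0.0007  0.0079 -0.0004 -0.0074 -0.0003 -0.0005] x shoulder -0.053970417583973536
shoulder row [208 209] x -0.05444006780784999 z 0.018210684025247035
```

Emit:
{"op": "move_arm", "data": {"deltas": [[[0,0,0,0],[0,0,0,0],[0.0004,0.0006,0,0],[0.0008,0.0012,0,0],[0.0008,0.0012,0,0]]], "newtons": 25}}

```text
time: 10.1
ee_pos: [0.5698, 0.0283, 0.0841]
tcp_rot: [-90.0, 0.1, 8.3]
wrist_force: [-10.3, 1.0, 7.9]
opening: 0.0255
```

```bash
python3 -c "
from h import *
rep('w8')"
```

```text
t 10.1 tcp in cradle [-0.0143 -0.0011 -0.0095] F cradle [-3.9  2.5 12.1] open 0.025451299122881767
tilt err -1.4214297682808097 z -42,0,42 [0.003  0.0019 0.0009] y [-0.0007 -0.0005 -0.0002  0.0059 -0.0005 -0.0006] x shoulder -0.05425894505356416
shoulder row [208 209] x -0.05483521143994224 z 0.01660430414712303
```

Emit:
{"op": "move_arm", "data": {"deltas": [[[0,0,0,0],[0,0,0,0],[0,0,0,0],[0,0,0,0]]], "claw": 0.05}}

```text
time: 10.55
ee_pos: [0.5709, 0.0282, 0.0835]
tcp_rot: [-90.0, -0.0, 8.3]
wrist_force: [-0.3, 0.0, -0.0]
opening: 0.0503
```

```bash
python3 -c "
from h import *
rep('w9')"
```

```text
t 10.55 tcp in cradle [-0.0139 -0.0014 -0.0106] F cradle [-0.3  0.1  0.2] open 0.05031426244104752
tilt err -1.2868669243210786 z -42,0,42 [0.0027 0.0018 0.0008] y [-0.0008 -0.0018 -0.0001 -0.0003 -0.0003 -0.0005] x shoulder -0.05545563791305276
shoulder row [258 261] x -0.03349274025779598 z 0.016138474757415845
```

Emit:
{"op": "move_arm", "data": {"deltas": [[[0,-0.03,0,0],[0,-0.07,0,0],[0,-0.11,0,0],[0.02,-0.15,0,0],[0.04,-0.17,0,0]]]}}

```text
time: 11.1
ee_pos: [0.6111, 0.034, 0.258]
tcp_rot: [-90.0, -0.3, 8.3]
wrist_force: [0.4, 0.3, 0.4]
opening: 0.0501
```

Emit:
{"op": "move_arm", "data": {"deltas": [[[0.02,-0.01,0.03,0],[0.04,-0.02,0.06,0],[0.05,-0.02,0.06,0],[0.05,-0.02,0.06,0]]]}}

```text
time: 11.5
ee_pos: [0.6521, 0.1015, 0.2725]
tcp_rot: [-90.0, 0.0, 8.3]
wrist_force: [0.3, 0.1, -0.7]
opening: 0.0499
```

```bash
python3 - <<'E'
from h import *
o=get_obs();print(o['time'],o['ee_pos'],o['tcp_rot'])
c=camera('wrist'); np.savez('w10.npz',**c); cv2.imwrite('pics/w10.png',c['color'])
E
```

```text
11.5 [0.6520894  0.10151216 0.27252015] [-9.00084459e+01  3.39492417e-02  8.33739240e+00]
```

View pics/w10.png

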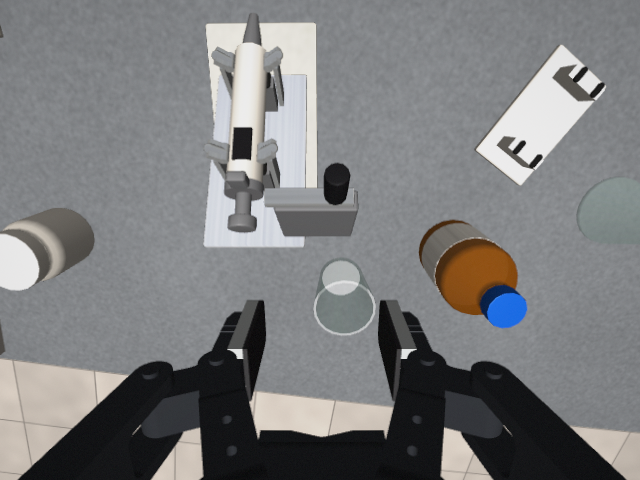

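The pipette lies in both clips, tip downhill at (253,15), button at (241,225), with the knob at (337,180) still drawn back. I'll measure how deep it sits relative to the clips in this same view.

```bash
python3 - <<'E'
from h import *
c=dict(np.load('w10.npz')); P=cloud(c); q=tof(CR,P); V,U=np.mgrid[:480,:640]
roi=(U>195)&(U<300)&(V<260)
W=c['color'].min(2)>170
for x0 in(-.042,.042):
    k=roi&(abs(q[...,0]-x0)<.013)&(abs(q[...,1])>.018)&(abs(q[...,1])<.04)&(q[...,2]>.013)&(q[...,2]<.03); p=q[k]
    print('clip',x0,'x',np.percentile(p[:,0],[2,98]).round(4),'y',np.percentile(p[:,1],[.5,99.5]).round(4),'z98',np.percentile(p[:,2],98).round(4))
k=roi&(abs(q[...,2]+.05)<.01)&(abs(q[...,0])<.08)&(abs(q[...,1])<.05); print('plate z',np.percentile(q[k][:,2],[10,50,90]), [np.median(q[k&(abs(q[...,0]-x)<.015)][:,2]).round(4) for x in(-.06,-.02,.02,.06)])
# cylinder fit per x slice
for lo in np.arange(-.055,.06,.015):
    k=roi&(q[...,0]>=lo)&(q[...,0]<lo+.015)&(abs(q[...,1])<.0135)&(q[...,2]>.0)&(q[...,2]<.022); p=q[k]
    if len(p)<30: continue
    from scipy.optimize import least_squares
    s=least_squares(lambda a:np.hypot(p[:,1]-a[0],p[:,2]-a[1])-.014,[0,0],loss='soft_l1',f_scale=.001)
    print('x%.3f n%d y %.4f z %.4f'%(lo+.0075,len(p),*s.x))
k=roi&(abs(q[...,1])<.006)&W&(q[...,2]>0); print('handle x start',np.percentile(q[k][:,0],[0.3,99.7]))
k=roi&(abs(q[...,1])<.012)&(q[...,2]>-.005)&(q[...,2]<.02)&(q[...,0]>.08)&(q[...,0]<.115); print('button x',np.percentile(q[k][:,0],[1,50,99.5]))
k=roi&(abs(q[...,1])<.01)&(q[...,2]>-.01)&(q[...,2]<.02)&(q[...,0]<-.08)&(q[...,0]>-.12); print('tip x',q[k][:,0].min() if k.any() else None)
g=c['color'].max(2); k=(U>320)&(U<355)&(V>160)&(V<205)&(g<70); p=q[k]; t=p[p[:,2]>.058]; print('knob top',np.median(t,0))
E
```

```text
clip -0.042 x [-0.0496 -0.0348] y [-0.0282  0.0277] z98 0.021
clip 0.042 x [0.0352 0.049 ] y [-0.027   0.0268] z98 0.0217
plate z [-0.05071277 -0.04972715 -0.04862353] [np.float64(-0.0502), np.float64(-0.0499), np.float64(-0.0496), np.float64(-0.0492)]
x-0.048 n479 y -0.0007 z 0.0021
x-0.033 n538 y -0.0007 z 0.0018
x-0.018 n541 y -0.0008 z 0.0014
x-0.003 n564 y -0.0010 z 0.0012
x0.012 n601 y -0.0008 z 0.0007
x0.027 n548 y -0.0011 z 0.0016
x0.042 n695 y -0.0009 z 0.0017
x0.057 n454 y -0.0005 z -0.0003
handle x start [-0.05577064  0.06029474]
button x [0.08032759 0.09392016 0.09939769]
tip x -0.09620759437152204
knob top [0.08420999 0.06909869 0.06190872]
```

Emit:
{"op": "move_arm", "data": {"deltas": [[[-0.02,0,0.005,0],[-0.044,0,0.0095,0],[-0.044,0.03,0.0095,0],[-0.044,0.06,0.0095,0],[-0.044,0.07,0.0095,0]]]}}

```text
time: 12.05
ee_pos: [0.6045, 0.1027, 0.2007]
tcp_rot: [-90.0, 0.2, 8.2]
wrist_force: [-0.5, 0.0, -0.6]
opening: 0.0502
```

Emit:
{"op": "move_arm", "data": {"deltas": [[[0,0,0,0],[0,0,0,0]]]}}

```text
time: 12.25
ee_pos: [0.6063, 0.1033, 0.2048]
tcp_rot: [-90.0, -0.1, 8.2]
wrist_force: [-0.2, -0.4, 1.1]
opening: 0.0502
```

Emit:
{"op": "move_arm", "data": {"deltas": [[[0.001,0.01,0.001,0],[0.001,0.02,0.001,0],[0.001,0.023,0.001,0],[0.001,0.023,0.001,0]]]}}

```text
time: 12.65
ee_pos: [0.6068, 0.1048, 0.1796]
tcp_rot: [-90.0, 0.1, 8.3]
wrist_force: [0.4, -0.5, 0.2]
opening: 0.0498
```

Emit:
{"op": "move_arm", "data": {"deltas": [[[0,0,0,0],[0,0,0,0],[0,0,0,0],[0,0,0,0],[0,0,0,0]]], "claw": 0.01, "newtons": 20}}

```text
time: 13.15
ee_pos: [0.6072, 0.1048, 0.181]
tcp_rot: [-90.0, -0.0, 8.3]
wrist_force: [0.4, -0.1, 2.4]
opening: 0.015
```

Emit:
{"op": "move_arm", "data": {"deltas": [[[0,0,-0.006,0],[0,0,-0.014,0],[0,0,-0.022,0],[0,0,-0.03,0],[0,0,-0.034,0]]]}}

```text
time: 13.65
ee_pos: [0.6124, 0.07, 0.1809]
tcp_rot: [-90.0, -0.1, 8.2]
wrist_force: [0.7, 1.3, 5.4]
opening: 0.0149
```

Emit:
{"op": "move_arm", "data": {"deltas": [[[0,0,-0.0015,0],[0,0,-0.003,0],[0,0,-0.0045,0],[0,0,-0.0055,0],[0,0,-0.0055,0]]]}}

```text
time: 14.15
ee_pos: [0.6131, 0.0651, 0.1809]
tcp_rot: [-90.0, -0.1, 8.2]
wrist_force: [0.6, 2.8, 6.5]
opening: 0.0151
```

```bash
python3 - <<'E'
from h import *
o=get_obs();print(o['time'],tof(CR,o['ee_pos']),o['opening'],o['wrist_force']@CR[:3,:3])
E
```

```text
14.15 [0.07959559 0.02914092 0.04389448] 0.015072692996618123 [4.41800405 2.64184559 4.81831034]
```

Emit:
{"op": "move_arm", "data": {"deltas": [[[0,0,-0.001,0],[0,0,-0.002,0],[0,0,-0.003,0],[0,0,-0.003,0]]]}}

```text
time: 14.55
ee_pos: [0.6131, 0.0649, 0.1809]
tcp_rot: [-89.7, -0.1, 8.4]
wrist_force: [-1.4, 14.7, 5.1]
opening: 0.0149
```

At the end stop: the force rose to 15 N with no more travel. I'll back off, open and lift clear.

Emit:
{"op": "move_arm", "data": {"deltas": [[[0,0,0.003,0],[0,0,0.003,0],[0,0,0.003,0],[0,0,0.003,0]]], "claw": 0.045}}

```text
time: 14.95
ee_pos: [0.6127, 0.0651, 0.1801]
tcp_rot: [-90.0, 0.0, 8.2]
wrist_force: [0.4, 0.0, -0.8]
opening: 0.045
```

Emit:
{"op": "move_arm", "data": {"deltas": [[[0,-0.02,0,0],[0,-0.05,0,0],[0.02,-0.08,0.01,0],[0.04,-0.1,0.03,0],[0.045,-0.1,0.04,0]]]}}

```text
time: 15.45
ee_pos: [0.6532, 0.1127, 0.2827]
tcp_rot: [-90.0, -0.2, 8.3]
wrist_force: [0.3, -0.9, 0.3]
opening: 0.0451
```

Emit:
{"op": "move_arm", "data": {"deltas": [[[0,0,0,0],[0,0,0,0]]]}}

```text
time: 15.65
ee_pos: [0.651, 0.1113, 0.279]
tcp_rot: [-90.0, 0.1, 8.3]
wrist_force: [0.2, -1.2, 0.1]
opening: 0.045
```

```bash
python3 - <<'E'
from h import *
from scipy.optimize import least_squares
o=get_obs();print(o['time'],o['ee_pos'],o['wrist_force'])
c=camera('wrist'); np.savez('w11.npz',**c); cv2.imwrite('pics/w11.png',c['color'])
q=tof(CR,cloud(c)); g=c['color'].max(2)
for lo in np.arange(-.055,.06,.015):
    k=(q[...,0]>=lo)&(q[...,0]<lo+.015)&(abs(q[...,1])<.0135)&(q[...,2]>.0)&(q[...,2]<.022); p=q[k]
    if len(p)<30: continue
    s=least_squares(lambda a:np.hypot(p[:,1]-a[0],p[:,2]-a[1])-.014,[0,0],loss='soft_l1',f_scale=.001)
    print('x%.3f n%d y %.4f z %.4f'%(lo+.0075,len(p),*s.x))
k=(abs(q[...,0]-.084)<.012)&(abs(q[...,1]-.05)<.04)&(q[...,2]>.058)&(q[...,2]<.066)&(g<70); print('knob',k.sum(),np.median(q[k],0))
E
```

```text
15.65 [0.6510405  0.11132648 0.27902916] [ 0.15059514 -1.163421    0.14470316]
x-0.048 n463 y -0.0006 z 0.0022
x-0.033 n510 y -0.0007 z 0.0017
x-0.018 n526 y -0.0008 z 0.0014
x-0.003 n537 y -0.0007 z 0.0009
x0.012 n567 y -0.0008 z 0.0008
x0.027 n518 y -0.0012 z 0.0017
x0.042 n655 y -0.0010 z 0.0017
x0.057 n361 y -0.0006 z -0.0003
knob 467 [0.08436492 0.03003343 0.0617016 ]
```

View pics/w11.png

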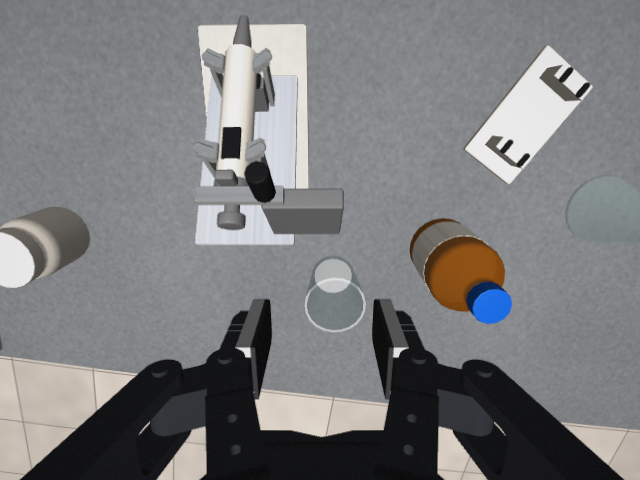

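The keeper is across: its bar covers the plunger at (232,196) and the knob top (258,170) reads y = 30.0 mm, which is full travel. The pipette hasn't moved and the arm is clear, so I'm handing in.

```bash
python3 -c "
from h import *
job_done()"
```

```text
the job is handed in; nothing more can be done
```

The single-channel pipette is in the cradle, tip downhill, with the keeper slid fully across over the plunger. I handed the job in at about 15.7 s of the 48 s; no verdict was reported.

- **How it was done:** The tool could not tilt. I held the pipette lightly at mid-handle and let it pivot against the upper clip until it lay at the slope angle. I then tightened the grip and pressed square to the slope. The clips drew it in, and I stopped at about 12 N of seat contact. After releasing it, I slid the keeper by its knob until it hit the end stop at about 15 N, then let go and moved clear.
- **Position, last check:**
  - Sideways it is about -0.8 mm off.
  - Along the slope it was about +1.5 mm off, measured just before the keeper went across.
  - The knob reads y = 30.0 mm, which is full travel.
  - The gripper is clear, and the bottle, jar, beaker and flask looked undisturbed wherever they were in view. I took no final picture of the eight-channel pipette, grey box or vial, but the arm never went near them.
- **What disagreed:** Depth put the handle 1 to 2 mm above fully home, and the lower end about 1.5 mm higher than mid-handle (up to about 1.5° off parallel). That is within the limits and close to the 2 mm calibration error. The handle did not move under the 12 N push or after release, so I took it as seated and did not press again.

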